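# Take the test gauge off the air coupler and put it away in its kit tray

### The arm

A 6-joint arm with a two-finger parallel gripper is mounted at the origin on the work surface. World frame = base frame: x ahead of the robot, y to its left, z up, the work surface at z = 0. Lengths are in m, angles in rad, forces in N, time in s.
With the tool pointing down it reaches from about 0.325 to 0.9 m from the base axis. Payload 6.1 kg.
Tool frame: the origin (TCP) lies midway between the tips of the shut fingers; the grasp point (between the pads) lies 19 mm behind it; z points along the fingers, y is the line along which they close (so a half turn about z gives the same grasp; the last joint's range is limited). The gripper opens to 85 mm and grips with 20 to 120 N. Pads are 22 mm wide; open, the fingers measure 114 mm over their backs; the gripper's body (76 mm by 85 mm) begins 54 mm behind the grasp point. The pads swing forward as they close: fully open they stand 13 mm farther back than shut.
Start: joints at [-1.277, 0.22, 1.526, -0, 1.395, -0.126], TCP at [0.255, -0.571, 0.231] pointing down, gripper open.
Joint ranges: [-2.98, 2.98], [-0.91, 2.08], [0.09, 2.57], [-1.24, 4.39], [0.2, 2.65], [-2.68, 2.68]. Speed limits (rad/s): [2.57, 2.57, 3.01, 3.14, 3.14, 3.14].

### API

Orientations are given as a unit quaternion [x, y, z, w].
In Python, from rig import manip gives the robot as it stands. The module is installed in compiled form; this text tells all that it offers.
- The arm moves only by the tool move_arm, never from a script. Its argument "motion" is a list of rows, each an object of numbers: "wx", "wy", "wz": the turn, a rotation vector about the tool's x, y, z in degrees; "x", "y", "z": the shift along the tool's x, y, z in mm; "claw": the finger opening in mm, from 0 to 85.4. In form: [{"wx": .., "wy": .., "wz": .., "x": .., "y": .., "z": .., "claw": ..}, ...]. A call has 1 to 8 rows; each row shifts and turns the commanded pose from where the row before left it, along the tool's axes as they then stand; what a row does not reach is not made up. A row lasts 1/10 s, in which the tool goes at most 50 mm and 8.59 degrees, less where a joint would pass 70% of its speed; a pose out of reach is approached as far as the arm can. A call with a gripper value outside its range is refused whole. The fingers move at their own pace and stop on an object; "force" is the grip in N (left out, the last holds). Time passes only in rows, so rows that do not move let the fingers close. It gives the time, the measured TCP pose, the force, the opening and the grip force at its end, in the units of the state.
- manip.read_state(): the state, without advancing time (a new reading comes with each control period).
- manip.snapshot(name): name is "scene" or "top"; returns the picture (420x560x3 uint8, red, green, blue); there is no depth.
- manip.camera_model(name): a dict with "mtx" (3x3 intrinsics, pixels), "view" (4x4, takes a point from world to camera coordinates). Camera axes: x right, y down, z forward; pixel columns grow to the right and rows downward; lengths in m; the calibration is good to about 2 mm. A picture is of the moment at which its call begins. camera_model takes no time and is no camera call.
- manip.finish_job(): hands the job in; it is judged then, once.
The state is a dict: "t": time; "qpos": joint angles; "joint_vel": joint speeds; "joint_torque": joint torques, N m; "eef_pos": TCP position; "tcp_rot": TCP orientation; "force": force on the tool from outside, world axes, zero at the start; "moment": the same for the moment, N m; "grip_width": finger opening in m; "finger_force": force on a finger pad.
Only numpy, scipy, OpenCV 4.12 (cv2) and the standard library are available. Lean on these libraries where they do the work, as an engineer would, in place of code of your own. Each camera call takes 0.05 s, during which the arm holds its last target. There are 200 camera calls.

### The job

The line pressure has been checked and the air is shut off: take the test gauge off the bench air coupler. Pull the coupler's sleeve fully back so that the gauge springs loose, let go so that the sleeve snaps forward again, then draw the gauge out and lay it down face up on the rubber mat. Pick it up again by its plug and lower it gently, face up, fully home into the large empty pocket of the kit tray, without dropping it or disturbing the other things on the bench.

Things in the scene. Friction and masses are not known exactly. Their poses are not given: they have to be found in the camera images.
- mouth (a point): centre of the mouth of the steel quick coupler, on its level axis, 85 mm above the bench; fixed on a bench outlet (grey flange, riser pipe, elbow, shut brass ball valve, all behind it). The x axis points along the coupler's axis INTO the coupler, away from the gauge; z is up. The bore is 17 mm wide; behind the mouth come the sleeve, then the valve.
- sleeve_mid (a point): middle of the coupler's sleeve, on the coupler's axis: a round ribbed steel sleeve 30 mm in diameter (33 mm at its front rim), 35 mm long along the axis; 23.5 mm behind the mouth when forward, and moves with the sleeve. Fingers can close on its two sides from above. Axes as the mouth's.
- sleeve (a joint): pull of the sleeve along the mouth's +x, m: 0 = forward (locked), 0.009 = back stop. A spring of 8 N (at 0) to 14 N (at 0.009) snaps it to 0 when let go. Held beyond 0.007 it unlocks the plug and an inner spring pushes the gauge out 15 mm within 0.5 s (let go sooner, it may be spat out); the gauge then hangs in the mouth (plug 25 mm deep, sagging up to 6 degrees) until drawn out along the axis.
- gauge_center (a point): centre of the test gauge's case (half-way up): a dark steel disc 54 mm in diameter, 30 mm thick, white dial on top, about 0.25 kg. z points out of the dial, x to the plug, which sticks out of the rim at half thickness. Starts locked in the coupler, dial up, centre 37 mm in front of the mouth; only 10 mm shows between case and mouth, so grip the case's rim from both sides to draw it out.
- gauge_plug (a point): the place to grip the gauge's plug, on its axis, 55.5 mm from the gauge's centre along x: round steel, 16 mm in diameter, 41 mm long (36 to 77 mm from the centre), with a groove near its tip. Between plug and case is a shoulder 21 mm in diameter. With the gauge on its back the plug's axis is 15 mm above the surface under the case. Axes as the gauge's.
- mat: black rubber mat, 150 mm (its x) by 130 mm (its y), 3 mm thick, lying on the bench; origin at the centre of its underside. It is kept clear.
- pocket (a point): centre of the floor of the kit tray's large empty pocket, 8 mm above the bench: a dark foam horseshoe 60 mm across inside, walls 29 mm high, 9 mm thick, open 34 mm wide towards its x axis for the plug. No room for fingers beside the case. The seated gauge's centre is 15 mm above this point, plug along +x, clear of the base.
- tray: the kit tray: wooden base 150 mm (its x) by 190 mm (its y), 8 mm thick, fixed; origin under the centre of the large pocket, same axes as the pocket; the base reaches from -45 to 105 mm in x and -57 to 133 mm in y. From 40 to 100 mm along x it is flat and free beside the plug (to 49 mm at -y, 75 mm at +y; rims 6 mm high at its y edges).
- small_gauge_center (a point): centre of a smaller test gauge (case 40 mm in diameter, 23 mm thick) that lies in the small pocket of the same tray, 90 mm beside the large one on its +y side. Not to be moved.
- dapping_block: brass doming cube, 52 mm, standing on the bench; origin at the centre of its underside. Not to be moved.
- bench_block: flat steel block 65 x 65 x 20 mm; origin at the centre of its underside. Not to be moved.
- jar: clear round jar, 60 mm in diameter and 62 mm tall, with a red lid; origin at the centre of its underside. Not to be moved.
- dish: round glass dish, 90 mm in diameter, 28 mm tall; origin at the centre of its underside. Not to be moved.
- hammer: small hammer with wooden handle lying on the bench, 250 mm long; origin at the middle of its length, on its underside. Not to be moved.
- pliers: pliers with black handles, 160 mm long, lying on the bench; origin near their middle, on the underside. Not to be moved.
- ring_clamp: wooden ring clamp, 120 mm long, lying on the bench; origin at its middle, on its underside. Not to be moved.
There are look-alikes about, which are no part of the job. Leave any yellow look-alike of the part that bears gauge_center alone.

How it is judged:
On the way, in this order (a step that is already met when the one before it is completed fails the run):
1. the sleeve is pulled fully back and the gauge has sprung loose (value of joint sleeve above 0.0065 m and distance between gauge_center and mouth above 0.047 m), for 0.05 s.
2. the sleeve has been let go and has snapped fully forward (value of joint sleeve below 0.001 m and contact force between sleeve and the fingers below 0.2 N and distance between gauge_center and mouth above 0.047 m), for 0.1 s.
3. the gauge lies face up on the mat, let go and at rest (x of gauge_center in the frame of mat between -0.08 and 0.08 m and y of gauge_center in the frame of mat between -0.07 and 0.07 m and height (world z) of gauge_center below 0.024 m and angle between gauge_center's own z axis and vertical below 0.2 rad and contact force between gauge and the fingers below 0.1 N and linear speed of gauge below 0.02 m/s), for 0.2 s.
4. the gauge is lifted again by its plug (contact force between gauge and the fingers above 1 N and distance between the grasp point and gauge_plug below 0.032 m and height (world z) of gauge_center above 0.04 m), for 0.1 s.
At the end, for the whole second after the job is handed in: The gauge lies flat (within 5 degrees) and dial up on the floor of the tray's large pocket, its centre within 6 mm of the pocket's centre and no more than 2.5 mm above its seated height, plug through the opening, at rest; the coupler's sleeve is fully forward (within 1 mm) (horizontal distance between gauge_center and pocket below 0.006 m and z of gauge_center in the frame of pocket below 0.0175 m and angle between gauge_center's own z axis and vertical below 0.08 rad and angle between the x axis of gauge_center and the x axis of pocket, either way round below 0.35 rad and linear speed of gauge below 0.02 m/s and value of joint sleeve below 0.001 m); the robot touches nothing.
It fails at once if the gauge is dropped (falls free faster than 0.45 m/s, about 10 mm) (linear speed of gauge above 0.45 m/s and contact force between gauge and the fingers below 0.1 N).
It fails at once if the small gauge is moved more than 12 mm (distance of small_gauge_center from where it was at the start of the episode above 0.012 m).
It fails at once if another thing on the bench is moved more than 30 mm (distance of any of dapping_block, bench_block, jar, dish, hammer, pliers, ring_clamp from where it was at the start of the episode above 0.03 m).
It also fails if it takes over 64 s, if anything falls off the work surface, if the arm or the gripper's body presses on something with over 40 N, if the wrist force passes 120 N, or if a joint passes its speed limit or range.

## Working session

There is one attempt and no reset: what is moved stays moved. The work goes in short steps, Python scripts to look and compute and a tool call to move; the robot and the scene stay as the last step left them, time stands still between calls to the robot, and variables do not carry over. Pictures are saved under pics/ and viewed, at most 10 in all, crops included, and the job is handed in when it is done.

Besides the shell and the picture viewer there is one more tool, called by a JSON object that holds its "api" and its "payload", one argument or row to a line. move_arm: Moves the arm, as the interface text tells. Its arguments: {"type":"object","properties":{"motion":{"type":"array"},"force":{"type":"number"}},"required":["motion"]}

```bash
mkdir -p pics; python3 - <<'E'
from rig import manip
import cv2,numpy as np
np.set_printoptions(precision=4,suppress=True)
for n in("scene","top"):
    im=manip.snapshot(n); cv2.imwrite(f"pics/{n}0.png",cv2.resize(im[:,:,::-1],(800,600),interpolation=cv2.INTER_CUBIC)); cv2.imwrite(f"pics/{n}0_raw.png",im[:,:,::-1])
    c=manip.camera_model(n);print(n,c["mtx"],c["view"])
s=manip.read_state();print(s)
E
```

```text
scene [[441.2805   0.     283.5881]
 [  0.     441.2805 207.6729]
 [  0.       0.       1.    ]] [[ 0.8317  0.5548 -0.022  -0.4643]
 [ 0.3502 -0.555  -0.7545 -0.1316]
 [-0.4308  0.6198 -0.6559  1.3232]
 [ 0.      0.      0.      1.    ]]
top [[391.3459   0.     284.9742]
 [  0.     391.3459 205.9869]
 [  0.       0.       1.    ]] [[-0.0082 -0.9998  0.0165  0.0254]
 [-0.9944  0.0065 -0.1055  0.5814]
 [ 0.1053 -0.0173 -0.9943  1.1787]
 [ 0.      0.      0.      1.    ]]
{'t': 0.1, 'qpos': array([-1.2771,  0.2211,  1.5275,  0.    ,  1.3947, -0.1261]), 'joint_vel': array([-0.0011, -0.001 , -0.0035, -0.0005,  0.0011, -0.0006]), 'joint_torque': array([  0.0008, -49.8243, -39.0546,  -0.0003,   0.0056,  -0.    ]), 'eef_pos': array([ 0.2546, -0.5702,  0.2303]), 'tcp_rot': array([ 0.9781,  0.2084, -0.0001, -0.0009]), 'force': array([-0.0845,  1.1094,  0.4872]), 'moment': array([-0.0409,  0.0382, -0.0339]), 'finger_force': 0.0, 'grip_width': 0.08523640934293253}
```

View pics/scene0.png

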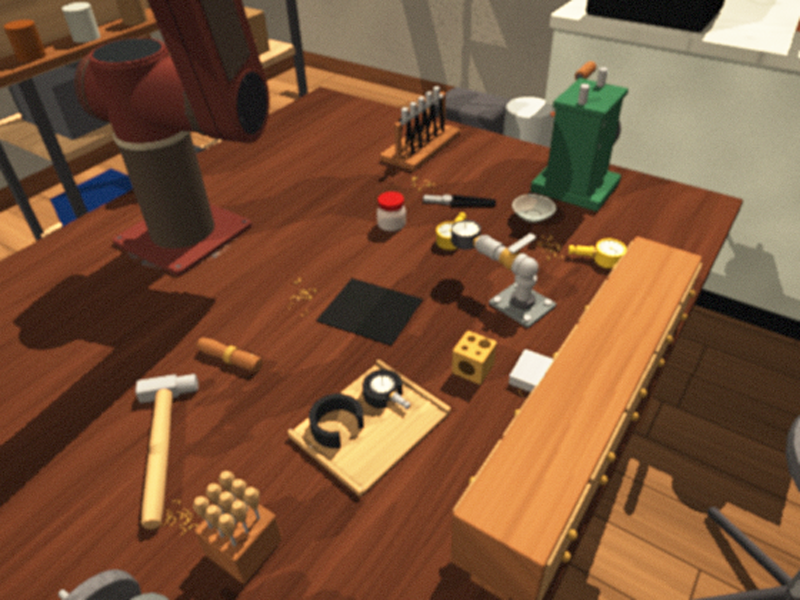

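View pics/top0.png

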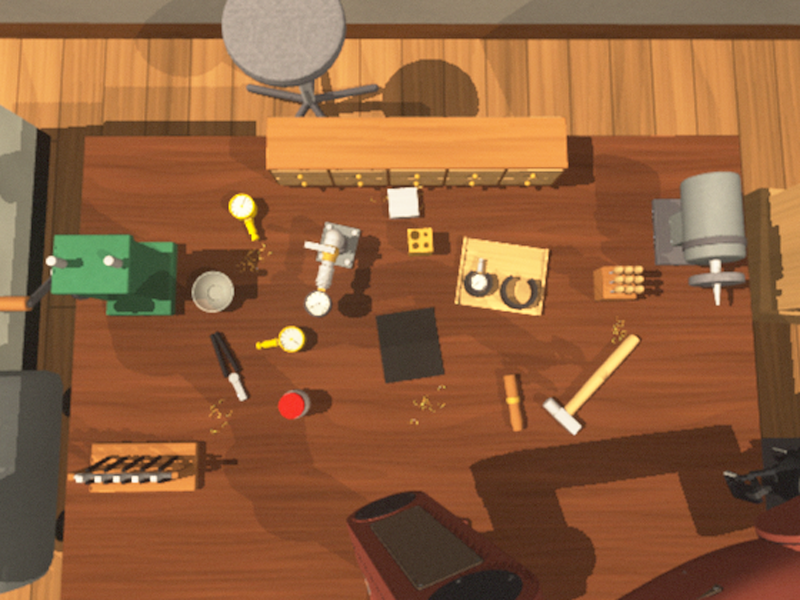

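The real gauge is the dark, white-dialled one in the coupler, at top (318,303) and scene (465,234). The yellow look-alikes are at top (242,207) and (292,338). The mat is at top (410,345). The tray is at (503,277), with its empty pocket at (520,292) and the small gauge at (480,283). I'll confirm in enlarged crops.

```bash
python3 - <<'E'
import cv2,numpy as np
t=cv2.imread("pics/top0_raw.png");s=cv2.imread("pics/scene0_raw.png")
def crop(im,x,y,w,h,k): return cv2.resize(im[y:y+h,x:x+w],(w*k,h*k),interpolation=cv2.INTER_CUBIC)
# top: coupler region x190-265,y150-250 k5 ; tray region 310-390,160-225
a=crop(t,190,150,66,100,6)   #396x600
b=crop(s,300,145,66,100,6)
cv2.imwrite("pics/c1.png",np.hstack([a,b]))
a=crop(t,312,162,80,60,5); b=crop(s,195,245,80,60,5); c=crop(t,255,205,80,60,5); d=crop(s,195,290,80,60,5)
cv2.imwrite("pics/c2.png",np.vstack([np.hstack([a,c]),np.hstack([b,d])]))
E
```

```text
(no output)
```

View pics/c1.png

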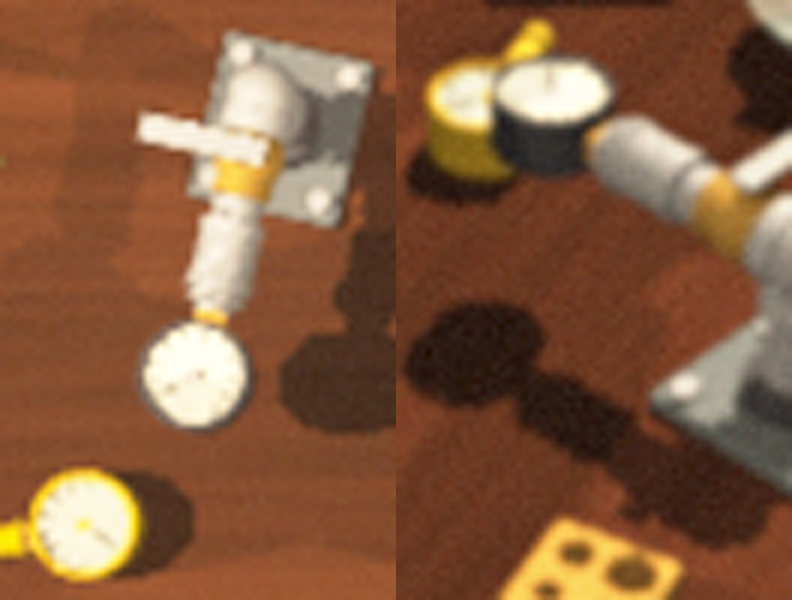

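View pics/c2.png

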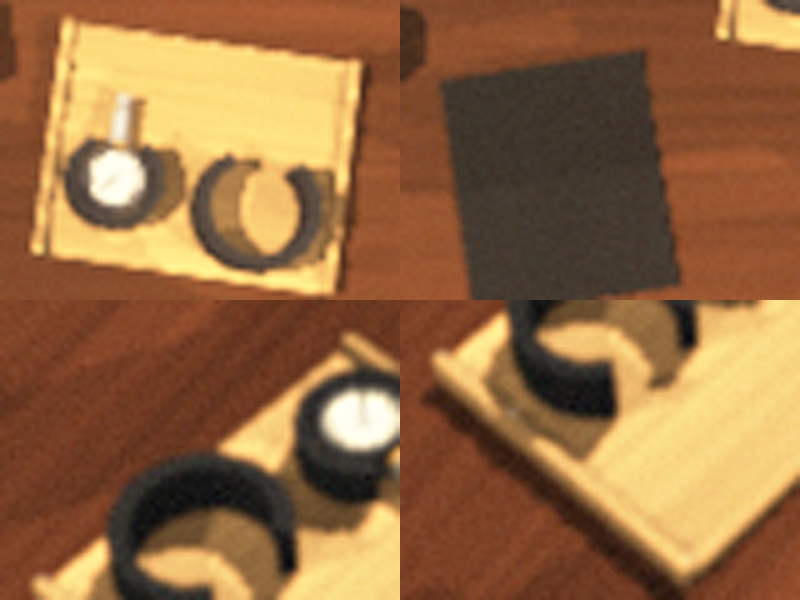

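The dark gauge is confirmed by its black case: dial at (195,375) in the left crop, with the brass plug at (210,317) and the ribbed sleeve around (223,257). The second crop shows the tray corners, the horseshoe at (259,211) and the mat corners. Next I'll compute positions.

```bash
cat > h.py <<'E'
import numpy as np,cv2
from rig import manip
np.set_printoptions(precision=4,suppress=True)
def ray(cam,uv):
    c=manip.camera_model(cam);R=c["view"][:3,:3];t=c["view"][:3,3]
    return -R.T@t, R.T@np.linalg.solve(c["mtx"],[uv[0],uv[1],1.])
def onz(cam,uv,z):
    o,d=ray(cam,uv);return o+d*(z-o[2])/d[2]
def proj(cam,p):
    c=manip.camera_model(cam);q=c["mtx"]@(c["view"]@np.r_[p,1])[:3];return q[:2]/q[2]
def tri(a,b):
    A=[];B=[]
    for cam,uv in(("top",a),("scene",b)):
        o,d=ray(cam,uv);d/=np.linalg.norm(d);P=np.eye(3)-np.outer(d,d);A.append(P);B.append(P@o)
    return np.linalg.solve(sum(A),sum(B))
def cr(x,y,x0,y0,k): return ((x+.5)/k-.5+x0,(y+.5)/k-.5+y0)
def fit(P,Q):
    P=np.array(P,float);Q=np.array(Q)[:,:2];z=(Q-Q.mean(0))@[1,1j];w=(P-P.mean(0))@[1,1j]
    a=np.angle((z*w.conj()).sum());R=np.array([[np.cos(a),-np.sin(a)],[np.sin(a),np.cos(a)]])
    t=Q.mean(0)-R@P.mean(0);return a,t,np.linalg.norm(P@R.T+t-Q,axis=1)
E
python3 - <<'E'
from h import *
f=lambda x,y:cr(x,y,190,150,6)
g=onz("top",f(195,375),.1);print("gauge",g,"tri",tri(f(195,375),cr(158,90,300,145,6)))
for p in((223,257),(231,223),(245,162)): 
    q=onz("top",f(*p),.1);print(q,q-g,np.hypot(*(q-g)[:2]),np.degrees(np.arctan2(*(q-g)[1::-1])))
e=lambda x,y:cr(x,y,312,162,5)
Q=[onz("top",e(*p),.014) for p in((68,20),(360,62),(333,293),(36,252))]
a,t,r=fit([(.105,.133),(.105,-.057),(-.045,-.057),(-.045,.133)],Q);print("tray",np.degrees(a),t,r)
print("horseshoe",onz("top",e(259,211),.037))
m=lambda x,y:cr(x,y,255,205,5)
Q=[onz("top",p,.003) for p in(m(41,82),m(245,50),m(280,285),(269.5,266.7))]
a,t,r=fit([(.075,.065),(.075,-.065),(-.075,-.065),(-.075,.065)],Q);print("mat",np.degrees(a),t,r)
for n,p in dict(yg=(292,338),block=(420,240),pl=(240,397),elb=(332,237)).items(): print(n,onz("top",np.array(p)*.7,.03))
E
```

```text
gauge [0.5577 0.2048 0.1   ] tri [0.5572 0.2045 0.0993]
[0.6151 0.1917 0.1   ] [ 0.0575 -0.0131  0.    ] 0.058934229611724766 -12.81305319965802
[0.6318 0.1879 0.1   ] [ 0.0741 -0.0168  0.    ] 0.0760294417593742 -12.788835785815165
[0.6619 0.1813 0.1   ] [ 0.1042 -0.0234  0.    ] 0.10680057191192492 -12.674737517421333
tray -8.535817954705534 [ 0.5885 -0.2224] [0.0017 0.0013 0.0016 0.0009]
horseshoe [ 0.5861 -0.2209  0.037 ]
mat 7.754719525645471 [0.4748 0.0163] [0.0028 0.0011 0.0006 0.0034]
yg [0.4892 0.2681 0.03  ]
block [ 0.7008 -0.0081  0.03  ]
pl [0.3657 0.3759 0.03  ]
elb [0.7084 0.184  0.03  ]
```

{"api": "move_arm", "payload": {
  "motion": [
    {"wz":7.36},
    {"wz":7.36},
    {"wz":7.36},
    {"wz":7.36},
    {"wz":7.36},
    {"x":10,"y":-45},
    {"x":10,"y":-45},
    {"x":10,"y":-45}
  ],
  "force": 60
}}

```text
$.motion[0]: bad value
```

{"api": "move_arm", "payload": {
  "motion": [
    {"x":10,"y":-45},
    {"x":10,"y":-45},
    {"x":10,"y":-45},
    {"x":10,"y":-45},
    {"x":10,"y":-45},
    {"x":10,"y":-45},
    {"x":10,"y":-45},
    {"x":10,"y":-45}
  ]
}}

```text
$.motion[0]: bad value
```

{"api": "move_arm", "payload": {
  "motion": [
    {"x":10,"y":-45},
    {"x":10,"y":-45},
    {"x":10,"y":-45},
    {"x":10,"y":-45},
    {"x":10,"y":-45},
    {"x":10,"y":-45},
    {"x":10,"y":-45},
    {}
  ]
}}

```text
$.motion[0]: bad value
```

```bash
cat >> h.py <<'E'
from scipy.spatial.transform import Rotation as Ro
def todo(target,yaw,s=None):
    "print move in tool axes (mm, deg) to reach target TCP with yaw (tool down)"
    s=s or manip.read_state();R=Ro.from_quat(s["tcp_rot"])
    G=Ro.from_matrix(np.array([[np.cos(yaw),np.sin(yaw),0],[np.sin(yaw),-np.cos(yaw),0],[0,0,-1]]).reshape(3,3))
    print("t",s["t"],"pos",s["eef_pos"],"width",s["grip_width"],"F",s["force"],"ff",s["finger_force"])
    print("turn",(R.inv()*G).as_rotvec(degrees=True),"shift before turn",R.inv().apply(np.array(target)-s["eef_pos"])*1e3,"shift after",G.inv().apply(np.array(target)-s["eef_pos"])*1e3)
E
python3 - <<'E'
from h import *
todo([.6165,.1914,.150],np.radians(-12.7))
E
```

```text
t 0.1 pos [ 0.2546 -0.5702  0.2303] width 0.08523640934293253 F [-0.0845  1.1094  0.4872] ff 0.0
turn [-0.102   0.0201 36.7521] shift before turn [ 640.8862 -547.812    81.408 ] shift after [ 185.6419 -822.5268   80.2947]
```

All seven keys seem to be required in each row, so I'll fill them all in.

{"api": "move_arm", "payload": {
  "motion": [
    {"wx":0,"wy":0,"wz":7.36,"x":0,"y":0,"z":0,"claw":80},
    {"wx":0,"wy":0,"wz":7.36,"x":0,"y":0,"z":0,"claw":80},
    {"wx":0,"wy":0,"wz":7.36,"x":0,"y":0,"z":0,"claw":80},
    {"wx":0,"wy":0,"wz":7.36,"x":0,"y":0,"z":0,"claw":80},
    {"wx":0,"wy":0,"wz":7.36,"x":0,"y":0,"z":0,"claw":80},
    {"wx":0,"wy":0,"wz":0,"x":10,"y":-45,"z":0,"claw":80},
    {"wx":0,"wy":0,"wz":0,"x":10,"y":-45,"z":0,"claw":80},
    {"wx":0,"wy":0,"wz":0,"x":10,"y":-45,"z":0,"claw":80}
  ],
  "force": 60
}}

```text
t: 0.9
eef_pos: [0.3138, -0.4441, 0.2305]
tcp_rot: [0.994, -0.112, -0.0, -0.001]
force: [0.8, -0.1, -0.6]
grip_width: 0.0801
finger_force: 0.0
```

{"api": "move_arm", "payload": {
  "motion": [
    {"wx":0,"wy":0,"wz":0,"x":10,"y":-45,"z":0,"claw":80},
    {"wx":0,"wy":0,"wz":0,"x":10,"y":-45,"z":0,"claw":80},
    {"wx":0,"wy":0,"wz":0,"x":10,"y":-45,"z":0,"claw":80},
    {"wx":0,"wy":0,"wz":0,"x":10,"y":-45,"z":0,"claw":80},
    {"wx":0,"wy":0,"wz":0,"x":10,"y":-45,"z":0,"claw":80},
    {"wx":0,"wy":0,"wz":0,"x":10,"y":-45,"z":0,"claw":80},
    {"wx":0,"wy":0,"wz":0,"x":10,"y":-45,"z":0,"claw":80},
    {"wx":0,"wy":0,"wz":0,"x":10,"y":-45,"z":0,"claw":80}
  ]
}}

```text
t: 1.7
eef_pos: [0.4715, -0.1103, 0.2311]
tcp_rot: [0.994, -0.111, -0.0, 0.0]
force: [1.3, -0.2, 0.2]
grip_width: 0.0803
finger_force: 0.0
```

{"api": "move_arm", "payload": {
  "motion": [
    {"wx":0,"wy":0,"wz":0,"x":10,"y":-45,"z":0,"claw":75},
    {"wx":0,"wy":0,"wz":0,"x":10,"y":-45,"z":0,"claw":70},
    {"wx":0,"wy":0,"wz":0,"x":10,"y":-45,"z":0,"claw":65},
    {"wx":0,"wy":0,"wz":0,"x":10,"y":-45,"z":0,"claw":60},
    {"wx":0,"wy":0,"wz":0,"x":10,"y":-45,"z":0,"claw":60},
    {"wx":0,"wy":0,"wz":0,"x":10,"y":-45,"z":0,"claw":60},
    {"wx":0,"wy":0,"wz":0,"x":10,"y":-45,"z":0,"claw":60},
    {"wx":0,"wy":0,"wz":0,"x":0,"y":0,"z":0,"claw":60}
  ]
}}

```text
t: 2.5
eef_pos: [0.6095, 0.1845, 0.2297]
tcp_rot: [0.994, -0.109, -0.001, -0.001]
force: [-0.5, -0.5, 0.2]
grip_width: 0.06
finger_force: 0.0
```

```bash
python3 - <<'E'
from h import *
todo([.6165,.1914,.130],np.radians(-12.7))
E
```

```text
t 2.5 pos [0.6095 0.1845 0.2297] width 0.05995610894622325 F [-0.5008 -0.4998  0.1936] ff 0.0
turn [-0.0742  0.0943  0.2205] shift before turn [ 5.4819 -8.0743 99.7308] shift after [ 5.2864 -8.2241 99.7291]
```

{"api": "move_arm", "payload": {
  "motion": [
    {"wx":0,"wy":0,"wz":0,"x":3,"y":-4,"z":30,"claw":60},
    {"wx":0,"wy":0,"wz":0,"x":2,"y":-4,"z":40,"claw":60},
    {"wx":0,"wy":0,"wz":0,"x":0,"y":0,"z":30,"claw":60},
    {"wx":0,"wy":0,"wz":0,"x":0,"y":0,"z":25,"claw":60},
    {"wx":0,"wy":0,"wz":0,"x":0,"y":0,"z":20,"claw":60},
    {"wx":0,"wy":0,"wz":0,"x":0,"y":0,"z":19,"claw":60},
    {"wx":0,"wy":0,"wz":0,"x":0,"y":0,"z":0,"claw":60}
  ]
}}

```text
t: 3.2
eef_pos: [0.6126, 0.1852, 0.0634]
tcp_rot: [0.994, -0.111, -0.003, 0.001]
force: [-0.7, -0.7, -0.2]
grip_width: 0.0601
finger_force: 0.0
```

```bash
python3 - <<'E'
from h import *
todo([.6165,.1914,.066],np.radians(-12.7))
t=manip.snapshot("top");s=manip.snapshot("scene")
def crop(im,x,y,w,h,k): return cv2.resize(im[y:y+h,x:x+w,::-1],(w*k,h*k),interpolation=cv2.INTER_CUBIC)
cv2.imwrite("pics/d.png",np.hstack([crop(t,190,150,66,100,6),crop(s,300,115,66,100,6)]))
E
```

```text
t 3.2 pos [0.6126 0.1852 0.0634] width 0.06014424797457937 F [-0.7005 -0.7075 -0.2451] ff 0.0
turn [ 0.1699  0.3803 -0.0707] shift before turn [ 2.4465 -6.9425 -2.6669] shift after [ 2.4726 -6.9473 -2.63  ]
```

View pics/d.png

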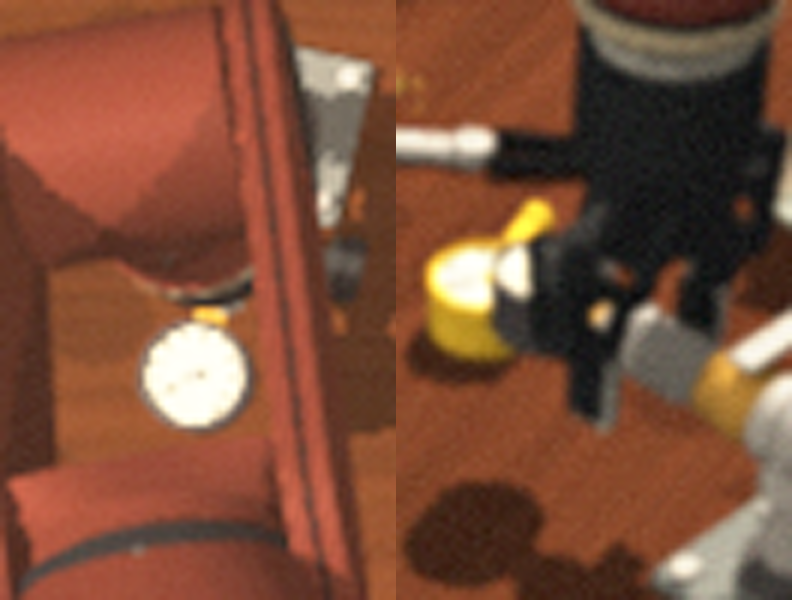

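The fingers straddle the sleeve (scene crop: tips at (600,410) and (710,300)). I'll correct about 7 mm sideways.

{"api": "move_arm", "payload": {
  "motion": [
    {"wx":0,"wy":0,"wz":0,"x":2,"y":-6,"z":0,"claw":60},
    {"wx":0,"wy":0,"wz":0,"x":0,"y":0,"z":0,"claw":50},
    {"wx":0,"wy":0,"wz":0,"x":0,"y":0,"z":0,"claw":40}
  ]
}}

```text
t: 3.6
eef_pos: [0.6198, 0.1921, 0.0686]
tcp_rot: [0.994, -0.111, 0.001, -0.0]
force: [-0.3, 1.1, 0.3]
grip_width: 0.0399
finger_force: 0.0
```

{"api": "move_arm", "payload": {
  "motion": [
    {"wx":0,"wy":0,"wz":0,"x":0,"y":0,"z":0,"claw":40}
  ]
}}

```text
t: 3.7
eef_pos: [0.6193, 0.1919, 0.068]
tcp_rot: [0.994, -0.111, 0.0, -0.0]
force: [0.4, 0.6, 0.1]
grip_width: 0.0396
finger_force: 0.0
```

```bash
python3 - <<'E'
from h import *
for i in range(3):
    todo([.6165,.1914,.066],np.radians(-12.7)); manip.snapshot("top")
print(manip.read_state()["joint_vel"])
E
```

```text
t 3.7 pos [0.6193 0.1919 0.068 ] width 0.039629846524125004 F [0.4401 0.6091 0.0984] ff 0.0
turn [-0.0205 -0.0535 -0.0349] shift before turn [-2.6338  1.0696  1.9963] shift after [-2.6326  1.0673  1.9992]
t 3.75 pos [0.6191 0.1918 0.0678] width 0.039748520645645886 F [-0.6885  0.2419  0.2377] ff 0.0
turn [-0.0127 -0.0345 -0.0405] shift before turn [-2.4758  0.9601  1.7849] shift after [-2.4755  0.958   1.7866]
t 3.8 pos [0.619  0.1918 0.0676] width 0.039648671952887835 F [ 0.2521  0.3534 -0.3646] ff 0.0
turn [-0.009  -0.0224 -0.0411] shift before turn [-2.4051  0.9058  1.6265] shift after [-2.4051  0.9038  1.6276]
[-0.0004  0.0044  0.001   0.0012  0.0008 -0.0002]
```

{"api": "move_arm", "payload": {
  "motion": [
    {"wx":0,"wy":0,"wz":0,"x":-2,"y":1,"z":1,"claw":36},
    {"wx":0,"wy":0,"wz":0,"x":0,"y":0,"z":0,"claw":20},
    {"wx":0,"wy":0,"wz":0,"x":0,"y":0,"z":0,"claw":20},
    {"wx":0,"wy":0,"wz":0,"x":0,"y":0,"z":0,"claw":20},
    {"wx":0,"wy":0,"wz":0,"x":0,"y":0,"z":0,"claw":20}
  ],
  "force": 60
}}

```text
t: 4.35
eef_pos: [0.6166, 0.1919, 0.0664]
tcp_rot: [0.994, -0.111, -0.0, -0.001]
force: [-0.8, 5.8, 0.5]
grip_width: 0.0279
finger_force: 59.9
```

{"api": "move_arm", "payload": {
  "motion": [
    {"wx":0,"wy":0,"wz":0,"x":3,"y":0,"z":0,"claw":20},
    {"wx":0,"wy":0,"wz":0,"x":3,"y":0,"z":0,"claw":20},
    {"wx":0,"wy":0,"wz":0,"x":3,"y":0,"z":0,"claw":20},
    {"wx":0,"wy":0,"wz":0,"x":1,"y":0,"z":0,"claw":20},
    {"wx":0,"wy":0,"wz":0,"x":0,"y":0,"z":0,"claw":20},
    {"wx":0,"wy":0,"wz":0,"x":0,"y":0,"z":0,"claw":20},
    {"wx":0,"wy":0,"wz":0,"x":0,"y":0,"z":0,"claw":20},
    {"wx":0,"wy":0,"wz":0,"x":0,"y":0,"z":0,"claw":20}
  ]
}}

```text
t: 5.15
eef_pos: [0.6235, 0.1904, 0.0663]
tcp_rot: [0.994, -0.111, -0.003, -0.0]
force: [-12.0, 6.3, 8.7]
grip_width: 0.028
finger_force: 61.1
```

```bash
python3 - <<'E'
from h import *
s=manip.read_state();print(s["eef_pos"],s["force"],s["grip_width"])
t=manip.snapshot("top");s=manip.snapshot("scene")
def crop(im,x,y,w,h,k): return cv2.resize(im[y:y+h,x:x+w,::-1],(w*k,h*k),interpolation=cv2.INTER_CUBIC)
cv2.imwrite("pics/e.png",np.hstack([crop(t,190,150,66,100,6),crop(s,300,115,66,100,6)]))
E
```

```text
[0.6235 0.1904 0.0663] [-12.0107   6.3128   8.7498] 0.027987339777235738
```

View pics/e.png

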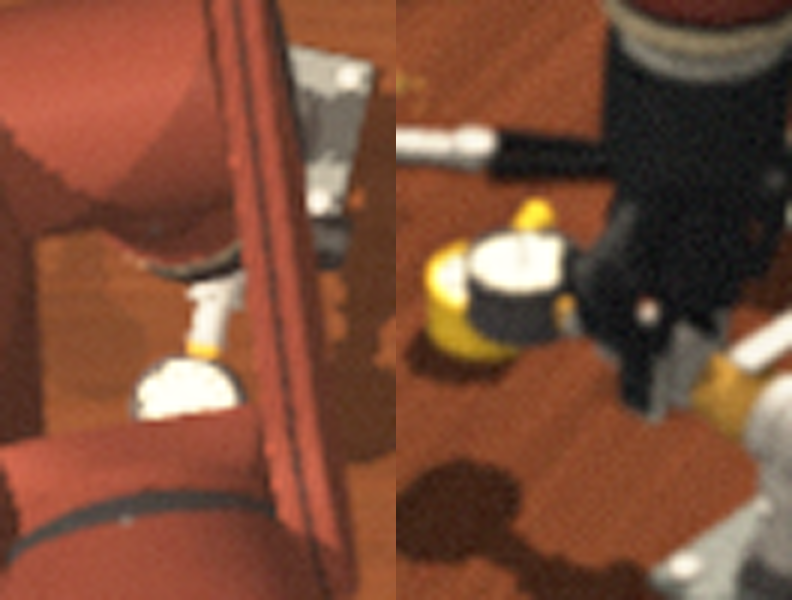

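The gauge has sprung out (top crop dial edge 322 → 357, about 16 mm). I'll pull 2 mm more for margin, then let go.

{"api": "move_arm", "payload": {
  "motion": [
    {"wx":0,"wy":0,"wz":0,"x":2,"y":0,"z":0,"claw":20},
    {"wx":0,"wy":0,"wz":0,"x":0,"y":0,"z":0,"claw":20},
    {"wx":0,"wy":0,"wz":0,"x":0,"y":0,"z":0,"claw":20},
    {"wx":0,"wy":0,"wz":0,"x":0,"y":0,"z":0,"claw":65},
    {"wx":0,"wy":0,"wz":0,"x":0,"y":0,"z":0,"claw":65},
    {"wx":0,"wy":0,"wz":0,"x":0,"y":0,"z":0,"claw":65},
    {"wx":0,"wy":0,"wz":0,"x":0,"y":0,"z":0,"claw":65},
    {"wx":0,"wy":0,"wz":0,"x":0,"y":0,"z":0,"claw":65}
  ]
}}

```text
t: 6.05
eef_pos: [0.6287, 0.1882, 0.0662]
tcp_rot: [0.994, -0.111, 0.0, 0.0]
force: [0.2, -0.2, 0.7]
grip_width: 0.0652
finger_force: 0.0
```

{"api": "move_arm", "payload": {
  "motion": [
    {"wx":0,"wy":0,"wz":0,"x":0,"y":0,"z":-20,"claw":80},
    {"wx":0,"wy":0,"wz":0,"x":0,"y":0,"z":-35,"claw":80},
    {"wx":0,"wy":0,"wz":0,"x":0,"y":0,"z":-35,"claw":80},
    {"wx":0,"wy":0,"wz":0,"x":0,"y":0,"z":-30,"claw":80},
    {"wx":0,"wy":0,"wz":0,"x":0,"y":0,"z":0,"claw":80},
    {"wx":0,"wy":0,"wz":0,"x":0,"y":0,"z":0,"claw":80}
  ]
}}

```text
t: 6.65
eef_pos: [0.6291, 0.1885, 0.1874]
tcp_rot: [0.994, -0.111, 0.001, -0.0]
force: [-0.1, 0.0, -1.1]
grip_width: 0.08
finger_force: 0.0
```

```bash
python3 - <<'E'
from h import *
t=manip.snapshot("top");s=manip.snapshot("scene")
def crop(im,x,y,w,h,k): return cv2.resize(im[y:y+h,x:x+w,::-1],(w*k,h*k),interpolation=cv2.INTER_CUBIC)
cv2.imwrite("pics/f.png",np.hstack([crop(t,190,150,66,100,6),crop(s,300,135,66,100,6)]))
c=np.array([.5577,.2046]);u=np.array([.9755,-.2198])
todo(np.r_[c-.015*u,.150],np.radians(-12.7))
E
```

```text
t 6.75 pos [0.6276 0.1883 0.1847] width 0.0798868931228317 F [0.5858 0.3557 0.2681] ff 0.0
turn [ 0.0563  0.124  -0.0543] shift before turn [-86.7389  -0.5183  34.9271] shift after [-86.8137  -0.5663  34.7399]
```

View pics/f.png

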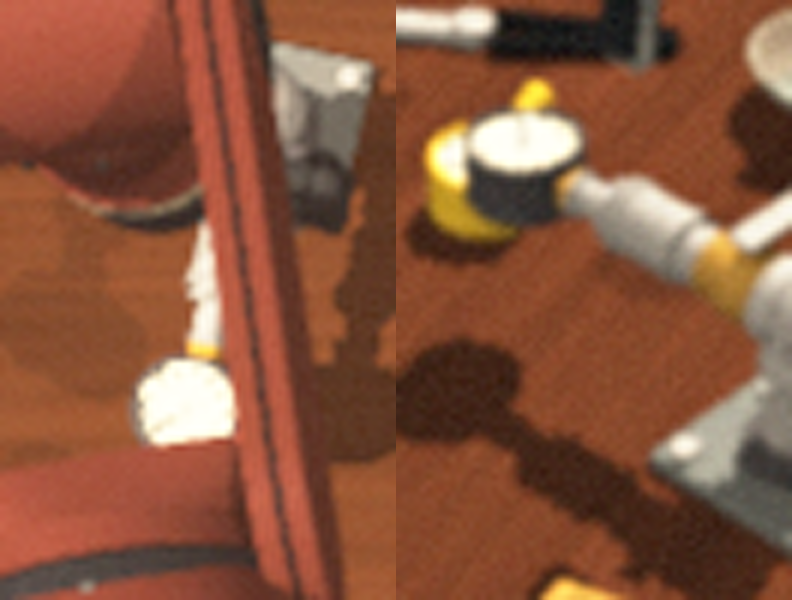

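The sleeve is forward again and the gauge hangs in the mouth, dial at top crop (187,408) and scene crop (528,137).

{"api": "move_arm", "payload": {
  "motion": [
    {"wx":0,"wy":0,"wz":0,"x":-29,"y":0,"z":0,"claw":80},
    {"wx":0,"wy":0,"wz":0,"x":-29,"y":0,"z":0,"claw":80},
    {"wx":0,"wy":0,"wz":0,"x":-28,"y":-1,"z":0,"claw":80},
    {"wx":0,"wy":0,"wz":0,"x":0,"y":0,"z":25,"claw":80},
    {"wx":0,"wy":0,"wz":0,"x":0,"y":0,"z":20,"claw":80},
    {"wx":0,"wy":0,"wz":0,"x":0,"y":0,"z":0,"claw":80},
    {"wx":0,"wy":0,"wz":0,"x":0,"y":0,"z":0,"claw":80}
  ]
}}

```text
t: 7.45
eef_pos: [0.5439, 0.2082, 0.14]
tcp_rot: [0.994, -0.111, -0.001, 0.001]
force: [-0.5, -0.1, -0.9]
grip_width: 0.0799
finger_force: 0.0
```

```bash
python3 - <<'E'
from h import *
g=tri(cr(187,408,190,150,6),cr(132,137,300,135,6));print("dial",g)
c=np.array([.5577,.2046]);u=np.array([.9755,-.2198])
todo(np.r_[c-.015*u,.066],np.radians(-12.7))
E
```

```text
dial [0.5416 0.2086 0.098 ]
t 7.45 pos [0.5439 0.2082 0.14  ] width 0.07994097853844516 F [-0.5292 -0.1184 -0.908 ] ff 0.0
turn [ 0.0765  0.1581 -0.0508] shift before turn [-0.5407  0.3929 74.0253] shift after [-0.7453  0.4911 74.0229]
```

{"api": "move_arm", "payload": {
  "motion": [
    {"wx":0,"wy":0,"wz":0,"x":-1,"y":0,"z":30,"claw":80},
    {"wx":0,"wy":0,"wz":0,"x":0,"y":0,"z":25,"claw":80},
    {"wx":0,"wy":0,"wz":0,"x":0,"y":0,"z":16,"claw":80},
    {"wx":0,"wy":0,"wz":0,"x":0,"y":0,"z":0,"claw":80},
    {"wx":0,"wy":0,"wz":0,"x":0,"y":0,"z":0,"claw":62},
    {"wx":0,"wy":0,"wz":0,"x":0,"y":0,"z":0,"claw":58}
  ]
}}

```text
t: 8.05
eef_pos: [0.5452, 0.209, 0.0721]
tcp_rot: [0.994, -0.111, 0.001, -0.0]
force: [1.0, 0.6, 0.7]
grip_width: 0.0584
finger_force: 0.0
```

{"api": "move_arm", "payload": {
  "motion": [
    {"wx":0,"wy":0,"wz":0,"x":0,"y":0,"z":0,"claw":45},
    {"wx":0,"wy":0,"wz":0,"x":0,"y":0,"z":0,"claw":45},
    {"wx":0,"wy":0,"wz":0,"x":0,"y":0,"z":0,"claw":45},
    {"wx":0,"wy":0,"wz":0,"x":0,"y":0,"z":0,"claw":45}
  ],
  "force": 50
}}

```text
t: 8.45
eef_pos: [0.5451, 0.209, 0.0716]
tcp_rot: [0.994, -0.111, 0.001, -0.001]
force: [1.9, 0.3, 4.5]
grip_width: 0.0525
finger_force: 52.1
```

{"api": "move_arm", "payload": {
  "motion": [
    {"wx":0,"wy":0,"wz":0,"x":-5,"y":0,"z":0,"claw":45},
    {"wx":0,"wy":0,"wz":0,"x":-8,"y":0,"z":0,"claw":45},
    {"wx":0,"wy":0,"wz":0,"x":-8,"y":0,"z":0,"claw":45},
    {"wx":0,"wy":0,"wz":0,"x":-8,"y":0,"z":0,"claw":45},
    {"wx":0,"wy":0,"wz":0,"x":-8,"y":0,"z":0,"claw":45},
    {"wx":0,"wy":0,"wz":0,"x":-5,"y":0,"z":0,"claw":45},
    {"wx":0,"wy":0,"wz":0,"x":0,"y":0,"z":0,"claw":45}
  ]
}}

```text
t: 9.15
eef_pos: [0.5014, 0.218, 0.0697]
tcp_rot: [0.994, -0.111, -0.001, 0.0]
force: [0.2, 0.3, -2.3]
grip_width: 0.0522
finger_force: 52.6
```

```bash
python3 - <<'E'
from h import *
todo([.465,.015,.1],np.radians(-8.5))
s=manip.snapshot("scene")
def crop(im,x,y,w,h,k): return cv2.resize(im[y:y+h,x:x+w,::-1],(w*k,h*k),interpolation=cv2.INTER_CUBIC)
cv2.imwrite("pics/g.png",crop(s,280,115,100,100,6))
E
```

```text
t 9.15 pos [0.5014 0.218  0.0697] width 0.05218518633055323 F [ 0.2101  0.2838 -2.3031] ff 52.61594116687775
turn [ 0.0434  0.093  -4.2172] shift before turn [  9.1253 206.0559 -30.1594] shift after [ -6.0022 206.148  -30.313 ]
```

View pics/g.png

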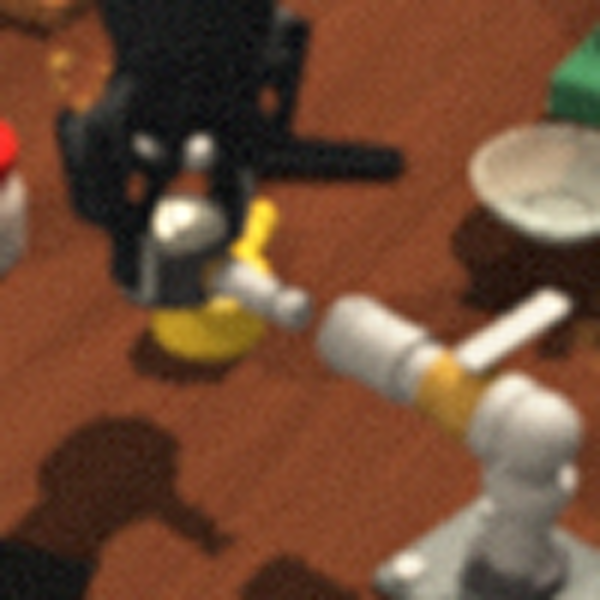

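The gauge is out and held level: plug tip at (295,305), clear of the mouth at (330,330). Carrying it to the mat.

{"api": "move_arm", "payload": {
  "motion": [
    {"wx":0,"wy":0,"wz":0,"x":-5,"y":10,"z":-20,"claw":45},
    {"wx":0,"wy":0,"wz":-2.1,"x":-1,"y":25,"z":-10,"claw":45},
    {"wx":0,"wy":0,"wz":-2.1,"x":0,"y":35,"z":0,"claw":45},
    {"wx":0,"wy":0,"wz":0,"x":0,"y":40,"z":0,"claw":45},
    {"wx":0,"wy":0,"wz":0,"x":0,"y":40,"z":0,"claw":45},
    {"wx":0,"wy":0,"wz":0,"x":0,"y":35,"z":0,"claw":45},
    {"wx":0,"wy":0,"wz":0,"x":0,"y":20,"z":0,"claw":45},
    {"wx":0,"wy":0,"wz":0,"x":0,"y":0,"z":0,"claw":45}
  ]
}}

```text
t: 10.0
eef_pos: [0.4628, 0.0148, 0.1005]
tcp_rot: [0.997, -0.076, 0.0, 0.0]
force: [0.1, 0.4, -2.5]
grip_width: 0.052
finger_force: 53.5
```

{"api": "move_arm", "payload": {
  "motion": [
    {"wx":0,"wy":0,"wz":0,"x":0,"y":0,"z":20,"claw":45},
    {"wx":0,"wy":0,"wz":0,"x":0,"y":0,"z":25,"claw":45},
    {"wx":0,"wy":0,"wz":0,"x":0,"y":0,"z":20,"claw":45},
    {"wx":0,"wy":0,"wz":0,"x":0,"y":0,"z":12,"claw":45},
    {"wx":0,"wy":0,"wz":0,"x":0,"y":0,"z":0,"claw":45},
    {"wx":0,"wy":0,"wz":0,"x":0,"y":0,"z":0,"claw":45}
  ]
}}

```text
t: 10.6
eef_pos: [0.4632, 0.0175, 0.0237]
tcp_rot: [0.997, -0.074, 0.0, -0.0]
force: [0.7, -0.9, -2.7]
grip_width: 0.0524
finger_force: 53.5
```

```bash
python3 - <<'E'
from h import *
todo([.465,.015,.0065],np.radians(-8.5))
E
```

```text
t 10.6 pos [0.4632 0.0175 0.0237] width 0.05236298980365503 F [ 0.7052 -0.9183 -2.6667] ff 53.49399536848068
turn [-0.0055 -0.0157 -0.0251] shift before turn [ 2.1139  2.2516 17.2242] shift after [ 2.1177  2.2509 17.2238]
```

{"api": "move_arm", "payload": {
  "motion": [
    {"wx":0,"wy":0,"wz":0,"x":0,"y":0,"z":5,"claw":45},
    {"wx":0,"wy":0,"wz":0,"x":0,"y":0,"z":4,"claw":45},
    {"wx":0,"wy":0,"wz":0,"x":0,"y":0,"z":3,"claw":45},
    {"wx":0,"wy":0,"wz":0,"x":0,"y":0,"z":2,"claw":45},
    {"wx":0,"wy":0,"wz":0,"x":0,"y":0,"z":0,"claw":45},
    {"wx":0,"wy":0,"wz":0,"x":0,"y":0,"z":0,"claw":45}
  ]
}}

```text
t: 11.2
eef_pos: [0.4647, 0.017, 0.0109]
tcp_rot: [0.997, -0.075, 0.002, 0.0]
force: [-0.2, 0.5, 6.7]
grip_width: 0.0526
finger_force: 54.7
```

Contact: the force went from -2.5 to +6.7 N. Releasing.

{"api": "move_arm", "payload": {
  "motion": [
    {"wx":0,"wy":0,"wz":0,"x":0,"y":0,"z":1,"claw":45},
    {"wx":0,"wy":0,"wz":0,"x":0,"y":0,"z":0,"claw":54},
    {"wx":0,"wy":0,"wz":0,"x":0,"y":0,"z":0,"claw":60},
    {"wx":0,"wy":0,"wz":0,"x":0,"y":0,"z":0,"claw":70},
    {"wx":0,"wy":0,"wz":0,"x":0,"y":0,"z":0,"claw":80},
    {"wx":0,"wy":0,"wz":0,"x":0,"y":0,"z":0,"claw":80},
    {"wx":0,"wy":0,"wz":0,"x":0,"y":0,"z":0,"claw":80}
  ]
}}

```text
t: 11.9
eef_pos: [0.4626, 0.0173, 0.0082]
tcp_rot: [0.997, -0.075, -0.0, -0.0]
force: [-0.3, 0.1, 0.1]
grip_width: 0.0798
finger_force: 0.0
```

{"api": "move_arm", "payload": {
  "motion": [
    {"wx":0,"wy":0,"wz":0,"x":0,"y":0,"z":-20,"claw":80},
    {"wx":0,"wy":0,"wz":0,"x":0,"y":0,"z":-35,"claw":80},
    {"wx":0,"wy":0,"wz":0,"x":30,"y":0,"z":-35,"claw":60},
    {"wx":0,"wy":0,"wz":0,"x":24,"y":0,"z":-10,"claw":45},
    {"wx":0,"wy":0,"wz":0,"x":0,"y":0,"z":0,"claw":45},
    {"wx":0,"wy":0,"wz":0,"x":0,"y":0,"z":0,"claw":45}
  ]
}}

```text
t: 12.5
eef_pos: [0.5157, 0.0093, 0.1079]
tcp_rot: [0.997, -0.075, -0.001, -0.0]
force: [-0.2, 0.4, -0.3]
grip_width: 0.0451
finger_force: 0.0
```

```bash
python3 - <<'E'
from h import *
todo([.52,.007,.1],np.radians(-8.5))
t=manip.snapshot("top");s=manip.snapshot("scene")
def crop(im,x,y,w,h,k): return cv2.resize(im[y:y+h,x:x+w,::-1],(w*k,h*k),interpolation=cv2.INTER_CUBIC)
cv2.imwrite("pics/i.png",np.hstack([crop(t,255,190,66,90,6),crop(s,215,170,66,90,6)]))
E
```

```text
t 12.5 pos [0.5157 0.0093 0.1079] width 0.04508191993832603 F [-0.2485  0.4035 -0.2645] ff 0.0
turn [-0.0013  0.0598 -0.0529] shift before turn [4.5787 1.6065 7.876 ] shift after [4.569  1.6106 7.8808]
```

View pics/i.png

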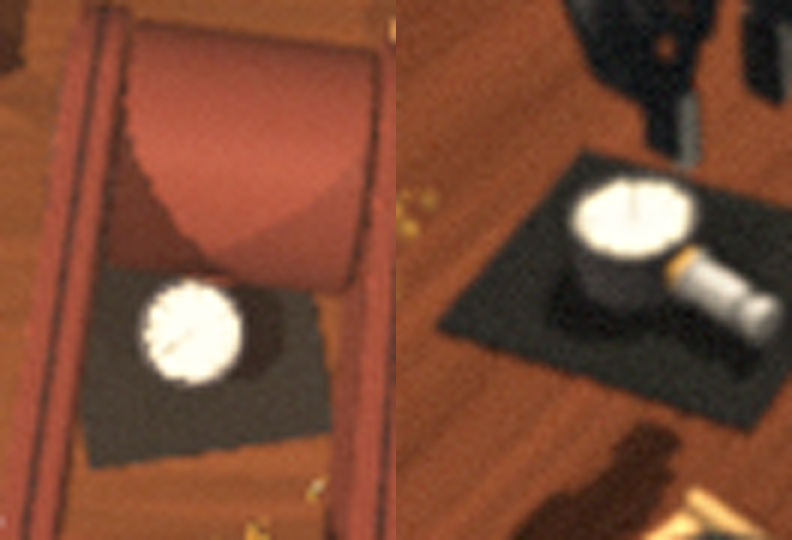

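The gauge lies flat on the mat: dial at top crop (192,332), scene crop dial (238,217), plug tip axis at about (366,313).

```bash
python3 - <<'E'
from h import *
T=lambda x,y:cr(x,y,255,190,6);S=lambda x,y:cr(x,y,215,170,6)
g=onz("top",T(192,332),.033);g2=onz("scene",S(238,217),.033);print(g,g2,tri(T(192,332),S(238,217)))
tip=onz("scene",S(368,315),.018);sh=onz("scene",S(288,268),.018);print(tip,sh)
for a,b in((g,tip),(g2,tip),(sh,tip)):
  d=(b-a)[:2];print(np.hypot(*d),np.degrees(np.arctan2(d[1],d[0])))
for i in(-8.5,-10): 
  y=np.radians(i);print(S(0,0),[ (np.array(proj("scene",np.r_[g[:2]+r*np.array([np.cos(y),np.sin(y)]),.018]))-[215,170])*6 for r in(.036,.077)])
E
```

```text
[0.4619 0.0172 0.033 ] [0.4591 0.0165 0.033 ] [0.4608 0.0164 0.034 ]
[0.53   0.0089 0.018 ] [0.4852 0.0148 0.018 ]
0.06868805627237388 -6.94140908336889
0.07138765727913275 -6.124681360702741
0.04520211978254197 -7.530419750622284
(214.58333333333334, 169.58333333333334) [array([305.165 , 279.9396]), array([377.2982, 323.9267])]
(214.58333333333334, 169.58333333333334) [array([303.5758, 281.0755]), array([373.9036, 326.4498])]
```

{"api": "move_arm", "payload": {
  "motion": [
    {"wx":0,"wy":0,"wz":0,"x":0,"y":0,"z":30,"claw":45},
    {"wx":0,"wy":0,"wz":0,"x":0,"y":0,"z":30,"claw":40},
    {"wx":0,"wy":0,"wz":0,"x":0,"y":0,"z":20,"claw":40},
    {"wx":0,"wy":0,"wz":0,"x":0,"y":0,"z":12,"claw":40},
    {"wx":0,"wy":0,"wz":0,"x":0,"y":0,"z":5,"claw":40},
    {"wx":0,"wy":0,"wz":0,"x":0,"y":0,"z":0,"claw":40},
    {"wx":0,"wy":0,"wz":0,"x":0,"y":0,"z":0,"claw":40},
    {"wx":0,"wy":0,"wz":0,"x":0,"y":0,"z":0,"claw":40}
  ]
}}

```text
t: 13.4
eef_pos: [0.5172, 0.0091, 0.0125]
tcp_rot: [0.997, -0.075, 0.001, 0.0]
force: [-0.4, 0.2, 0.2]
grip_width: 0.0399
finger_force: 0.0
```

```bash
python3 - <<'E'
from h import *
todo([.516,.009,.0075],np.radians(-8.2))
E
```

```text
t 13.4 pos [0.5172 0.0091 0.0125] width 0.0398787979115766 F [-0.3523  0.2474  0.164 ] ff 0.0
turn [-0.0022 -0.1221 -0.3469] shift before turn [-1.1601  0.2755  4.9607] shift after [-1.1512  0.2683  4.9632]
```

{"api": "move_arm", "payload": {
  "motion": [
    {"wx":0,"wy":0,"wz":0,"x":-1,"y":0,"z":4,"claw":32},
    {"wx":0,"wy":0,"wz":0,"x":0,"y":0,"z":0,"claw":25},
    {"wx":0,"wy":0,"wz":0,"x":0,"y":0,"z":0,"claw":18},
    {"wx":0,"wy":0,"wz":0,"x":0,"y":0,"z":0,"claw":10},
    {"wx":0,"wy":0,"wz":0,"x":0,"y":0,"z":0,"claw":8},
    {"wx":0,"wy":0,"wz":0,"x":0,"y":0,"z":0,"claw":8},
    {"wx":0,"wy":0,"wz":0,"x":0,"y":0,"z":0,"claw":8}
  ],
  "force": 100
}}

```text
t: 14.1
eef_pos: [0.5153, 0.0094, 0.0074]
tcp_rot: [0.997, -0.075, 0.0, 0.0]
force: [-0.6, -0.0, 2.1]
grip_width: 0.0122
finger_force: 97.7
```

{"api": "move_arm", "payload": {
  "motion": [
    {"wx":0,"wy":0,"wz":0,"x":0,"y":0,"z":-5,"claw":8},
    {"wx":0,"wy":0,"wz":0,"x":0,"y":0,"z":-10,"claw":8},
    {"wx":0,"wy":0,"wz":0,"x":0,"y":0,"z":-15,"claw":8},
    {"wx":0,"wy":0,"wz":0,"x":0,"y":0,"z":-20,"claw":8},
    {"wx":0,"wy":0,"wz":0,"x":0,"y":0,"z":-20,"claw":8},
    {"wx":0,"wy":0,"wz":0,"x":0,"y":0,"z":-10,"claw":8},
    {"wx":0,"wy":0,"wz":0,"x":0,"y":0,"z":0,"claw":8},
    {"wx":0,"wy":0,"wz":0,"x":0,"y":0,"z":0,"claw":8}
  ]
}}

```text
t: 14.9
eef_pos: [0.5148, 0.0094, 0.0869]
tcp_rot: [0.997, -0.075, -0.0, -0.0]
force: [-0.1, -0.6, -2.6]
grip_width: 0.0121
finger_force: 97.7
```

```bash
python3 - <<'E'
from h import *
a=np.radians(-8.5);u=np.array([np.cos(a),np.sin(a)]);p=np.array([.5875,-.222])
todo(np.r_[p+.055*u,.09],a)
s=manip.read_state();print(s["moment"])
im=manip.snapshot("scene");cv2.imwrite("pics/j_raw.png",im[:,:,::-1])
# white dial centroid near expectation
z=s["eef_pos"][2]
R=Ro.from_quat(s["tcp_rot"]).as_matrix()[:,0]
c=s["eef_pos"]-.055*R; c[2]=z+.0105+.015
uv=proj("scene",c);print("expected dial px",uv)
x,y=uv.astype(int);w=im[y-25:y+25,x-25:x+25].astype(int);m=(w.min(2)>150).astype(np.uint8)
n,l,st,ce=cv2.connectedComponentsWithStats(m);k=1+st[1:,4].argmax();print(st[k],ce[k]+[x-25,y-25])
E
```

```text
t 14.9 pos [0.5148 0.0094 0.0869] width 0.012119366648471526 F [-0.0982 -0.6352 -2.6058] ff 97.73243308067322
turn [-0.0001  0.0183 -0.0463] shift before turn [161.2468 218.0067  -3.1045] shift after [161.0714 218.137   -3.0526]
[ 0.0003 -0.0834  0.0397]
expected dial px [252.8159 180.6991]
[16 25  8  8 37] [246.0541 183.4324]
```

The gauge is lifted level, with the force at its weight. I'll carry it over the tray and meanwhile refine the pocket by matching the horseshoe silhouette in the first pictures.

{"api": "move_arm", "payload": {
  "motion": [
    {"wx":0,"wy":0,"wz":0,"x":10,"y":15,"z":0,"claw":8},
    {"wx":0,"wy":0,"wz":0,"x":20,"y":27,"z":0,"claw":8},
    {"wx":0,"wy":0,"wz":0,"x":26,"y":35,"z":0,"claw":8},
    {"wx":0,"wy":0,"wz":0,"x":26,"y":35,"z":0,"claw":8},
    {"wx":0,"wy":0,"wz":0,"x":26,"y":35,"z":0,"claw":8},
    {"wx":0,"wy":0,"wz":0,"x":26,"y":35,"z":0,"claw":8},
    {"wx":0,"wy":0,"wz":0,"x":18,"y":24,"z":0,"claw":8},
    {"wx":0,"wy":0,"wz":0,"x":9,"y":12,"z":0,"claw":8}
  ]
}}

```text
t: 15.75
eef_pos: [0.6422, -0.2341, 0.0856]
tcp_rot: [0.997, -0.076, -0.0, 0.0]
force: [0.2, 0.3, -2.7]
grip_width: 0.0126
finger_force: 97.9
```

{"api": "move_arm", "payload": {
  "motion": [
    {"wx":0,"wy":0,"wz":0,"x":0,"y":0,"z":0,"claw":8},
    {"wx":0,"wy":0,"wz":0,"x":0,"y":0,"z":0,"claw":8},
    {"wx":0,"wy":0,"wz":0,"x":0,"y":0,"z":0,"claw":8}
  ]
}}

```text
t: 16.05
eef_pos: [0.6411, -0.2292, 0.0863]
tcp_rot: [0.997, -0.074, -0.001, -0.0]
force: [-0.9, -0.2, -2.7]
grip_width: 0.0121
finger_force: 97.9
```

```bash
cat > fitp.py <<'E'
from h import *
from scipy.optimize import minimize
K=6
def dark(f,c):
    im=cv2.imread(f);u,v=np.round(proj(c,[.587,-.222,.02])).astype(int);x0,y0=u-32,v-28
    return cv2.resize(cv2.cvtColor(im,cv2.COLOR_BGR2GRAY)[y0:y0+56,x0:x0+64],None,fx=K,fy=K,interpolation=cv2.INTER_CUBIC).astype(float),x0,y0
D={c:dark(f"pics/{c}0_raw.png",c) for c in("top","scene")}
th=np.linspace(-np.pi,np.pi,241)
def mask(c,p,yaw):
    g,x0,y0=D[c];M=manip.camera_model(c);m=np.zeros(g.shape,np.uint8)
    def px(P):
        q=(M["mtx"]@(M["view"][:3,:3]@P.T+M["view"][:3,3:]));q=q[:2]/q[2]
        return np.round(((q.T-[x0,y0])+.5)*K-.5).astype(np.int32)
    a0=np.arcsin(17/34.5);t=np.linspace(a0,2*np.pi-a0,80)
    cs=lambda r,z:np.c_[p[0]+r*np.cos(t+yaw),p[1]+r*np.sin(t+yaw),np.full(80,z)]
    ob,ot,ib,it=[px(cs(r,z)) for r,z in((.039,.008),(.039,.037),(.030,.008),(.030,.037))]
    for A,B in((ob,ot),(ib,it),(it,ot),(ib,ob)):
        for i in range(79): cv2.fillConvexPoly(m,cv2.convexHull(np.array([A[i],A[i+1],B[i],B[i+1]])),1)
    for i in(0,79): cv2.fillConvexPoly(m,cv2.convexHull(np.array([ob[i],ot[i],ib[i],it[i]])),1)
    return m
def cost(v,cams):
    s=0
    for c in cams:
        m=mask(c,v[:2]/1e3,np.radians(v[2]))>0;g=np.clip(D[c][0],0,130)
        ring=cv2.dilate(m.astype(np.uint8),np.ones((2*K+1,)*2))>0
        s+=g[m].mean()-g[ring&~m].mean()
    return s
for cams in(["top"],["scene"],["top","scene"]):
    r=minimize(cost,[587,-222,-8.5],args=(cams,),method="Nelder-Mead",options=dict(initial_simplex=[[587,-222,-8.5],[592,-222,-8.5],[587,-217,-8.5],[588,-223,-4]],xatol=.1,fatol=.05))
    print(cams,r.x,r.fun)
E
python3 fitp.py; python3 - <<'E'
from h import *
a=np.radians(-8.5);u=np.array([np.cos(a),np.sin(a)]);p=np.array([.5875,-.222])
todo(np.r_[p+.055*u,.09],a)
t=manip.snapshot("top");s=manip.snapshot("scene");cv2.imwrite("pics/k_top.png",t[:,:,::-1]);cv2.imwrite("pics/k_scene.png",s[:,:,::-1])
E
```

```text
['top'] [ 589.1299 -222.8601   -2.9202] -35.66665850057133
['scene'] [ 586.2154 -222.9756  -13.2946] -58.782206927530716
['top', 'scene'] [ 588.1056 -222.8176  -14.9791] -92.05869371734518
t 16.05 pos [ 0.6411 -0.2292  0.0863] width 0.01214343355767385 F [-0.9026 -0.2104 -2.7131] ff 97.91191577911377
turn [-0.0483  0.1118 -0.0167] shift before turn [ 0.9032  0.7897 -3.7507] shift after [ 0.9103  0.7931 -3.7483]
```

{"api": "move_arm", "payload": {
  "motion": [
    {"wx":0,"wy":0,"wz":0,"x":1,"y":1,"z":15,"claw":8},
    {"wx":0,"wy":0,"wz":0,"x":0,"y":0,"z":15,"claw":8},
    {"wx":0,"wy":0,"wz":0,"x":0,"y":0,"z":3,"claw":8},
    {"wx":0,"wy":0,"wz":0,"x":0,"y":0,"z":0,"claw":8},
    {"wx":0,"wy":0,"wz":0,"x":0,"y":0,"z":0,"claw":8},
    {"wx":0,"wy":0,"wz":0,"x":0,"y":0,"z":0,"claw":8}
  ]
}}

```text
t: 16.75
eef_pos: [0.6433, -0.2315, 0.055]
tcp_rot: [0.997, -0.075, 0.001, 0.0]
force: [-0.7, -0.7, -1.9]
grip_width: 0.012
finger_force: 97.9
```

```bash
python3 - <<'E'
from h import *
todo([.6423,-.2299,.0124],np.radians(-8.5))
s=manip.read_state();a=np.radians(-8.5);u=np.array([np.cos(a),np.sin(a),0])
t=manip.snapshot("top");im=manip.snapshot("scene")
c=s["eef_pos"]-.0548*u; c[2]+=.0106+.015
print("expected dial",proj("top",c),proj("scene",c))
def ex(im,cam):
    o=cv2.resize(im[:,:,::-1],None,fx=6,fy=6,interpolation=cv2.INTER_CUBIC)
    th=np.linspace(0,2*np.pi,60)
    def ring(ctr,r,z,col):
        P=np.array([proj(cam,[ctr[0]+r*np.cos(x),ctr[1]+r*np.sin(x),z]) for x in th])
        cv2.polylines(o,[np.round((P+.5)*6-.5).astype(np.int32)],True,col,1)
    ring(c,.027,c[2],(255,0,255)); ring([.588,-.2226],.030,.037,(0,255,0))
    x,y=np.round(proj(cam,c)).astype(int)
    return o[(y-45)*6:(y+45)*6,(x-33)*6:(x+33)*6]
cv2.imwrite("pics/l.png",np.hstack([ex(t,"top"),ex(im,"scene")]))
E
```

```text
t 16.75 pos [ 0.6433 -0.2315  0.055 ] width 0.011956119703011131 F [-0.6706 -0.7355 -1.859 ] ff 97.91775941848755
turn [ 0.0201 -0.0629 -0.0487] shift before turn [-1.3042 -1.4464 42.55  ] shift after [-1.2562 -1.4326 42.5519]
expected dial [367.3746 201.1687] [233.3236 277.0102]
```

View pics/l.png

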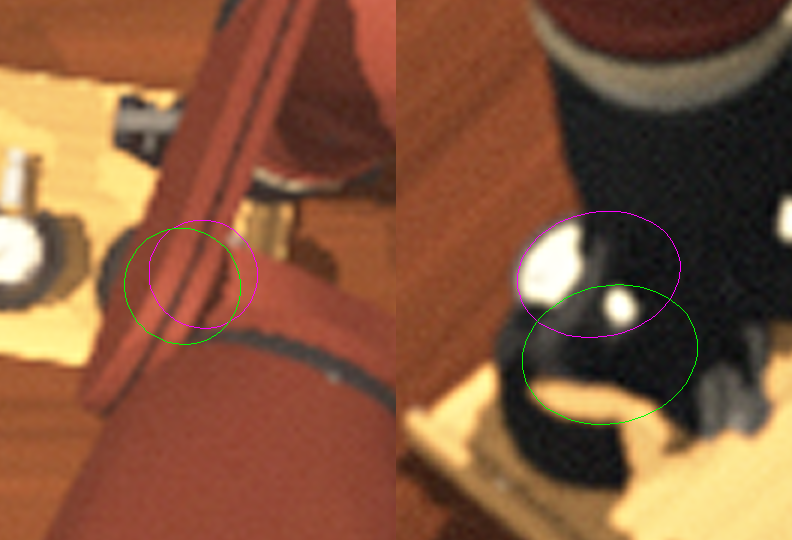

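The case outline (magenta) matches the dial's left edge at (517,270), and the pocket outline (green) fits the horseshoe. The gauge is level, so I'll correct slightly and lower it.

{"api": "move_arm", "payload": {
  "motion": [
    {"wx":0,"wy":0,"wz":0,"x":-1,"y":-1,"z":3,"claw":8},
    {"wx":0,"wy":0,"wz":0,"x":0,"y":0,"z":4,"claw":8},
    {"wx":0,"wy":0,"wz":0,"x":0,"y":0,"z":4,"claw":8},
    {"wx":0,"wy":0,"wz":0,"x":0,"y":0,"z":0,"claw":8},
    {"wx":0,"wy":0,"wz":0,"x":0,"y":0,"z":0,"claw":8}
  ]
}}

```text
t: 17.35
eef_pos: [0.6418, -0.23, 0.0429]
tcp_rot: [0.997, -0.075, -0.0, -0.0]
force: [0.7, -1.3, -2.9]
grip_width: 0.012
finger_force: 97.9
```

```bash
python3 - <<'E'
from h import *
todo([.6423,-.2299,.0124],np.radians(-8.5))
E
```

```text
t 17.35 pos [ 0.6418 -0.23    0.0429] width 0.0119755721479372 F [ 0.7346 -1.2528 -2.9053] ff 97.91803121566772
turn [-0.0118  0.0366 -0.0463] shift before turn [ 0.5258 -0.2006 30.4832] shift after [ 0.5065 -0.2064 30.4835]
```

{"api": "move_arm", "payload": {
  "motion": [
    {"wx":0,"wy":0,"wz":0,"x":0,"y":0,"z":4,"claw":8},
    {"wx":0,"wy":0,"wz":0,"x":0,"y":0,"z":4,"claw":8},
    {"wx":0,"wy":0,"wz":0,"x":0,"y":0,"z":4,"claw":8},
    {"wx":0,"wy":0,"wz":0,"x":0,"y":0,"z":3,"claw":8},
    {"wx":0,"wy":0,"wz":0,"x":0,"y":0,"z":0,"claw":8},
    {"wx":0,"wy":0,"wz":0,"x":0,"y":0,"z":0,"claw":8}
  ]
}}

```text
t: 17.95
eef_pos: [0.6419, -0.2301, 0.0281]
tcp_rot: [0.997, -0.075, -0.0, -0.0]
force: [-0.5, -1.0, -2.7]
grip_width: 0.0122
finger_force: 97.9
```

No contact, about 9 mm into the pocket. Continuing.

{"api": "move_arm", "payload": {
  "motion": [
    {"wx":0,"wy":0,"wz":0,"x":0,"y":0,"z":3,"claw":8},
    {"wx":0,"wy":0,"wz":0,"x":0,"y":0,"z":3,"claw":8},
    {"wx":0,"wy":0,"wz":0,"x":0,"y":0,"z":3,"claw":8},
    {"wx":0,"wy":0,"wz":0,"x":0,"y":0,"z":3,"claw":8},
    {"wx":0,"wy":0,"wz":0,"x":0,"y":0,"z":0,"claw":8},
    {"wx":0,"wy":0,"wz":0,"x":0,"y":0,"z":0,"claw":8}
  ]
}}

```text
t: 18.55
eef_pos: [0.6419, -0.2301, 0.0161]
tcp_rot: [0.997, -0.075, -0.0, -0.0]
force: [0.3, -0.7, -2.4]
grip_width: 0.0123
finger_force: 97.9
```

{"api": "move_arm", "payload": {
  "motion": [
    {"wx":0,"wy":0,"wz":0,"x":0,"y":0,"z":1.5,"claw":8},
    {"wx":0,"wy":0,"wz":0,"x":0,"y":0,"z":1.5,"claw":8},
    {"wx":0,"wy":0,"wz":0,"x":0,"y":0,"z":1,"claw":8},
    {"wx":0,"wy":0,"wz":0,"x":0,"y":0,"z":0,"claw":8},
    {"wx":0,"wy":0,"wz":0,"x":0,"y":0,"z":0,"claw":8}
  ]
}}

```text
t: 19.05
eef_pos: [0.6423, -0.2302, 0.0128]
tcp_rot: [0.997, -0.074, 0.0, 0.0]
force: [-0.1, -0.5, 0.5]
grip_width: 0.0123
finger_force: 98.1
```

{"api": "move_arm", "payload": {
  "motion": [
    {"wx":0,"wy":0,"wz":0,"x":0,"y":0,"z":1,"claw":8},
    {"wx":0,"wy":0,"wz":0,"x":0,"y":0,"z":0,"claw":8},
    {"wx":0,"wy":0,"wz":0,"x":0,"y":0,"z":0,"claw":8}
  ]
}}

```text
t: 19.35
eef_pos: [0.6426, -0.2304, 0.0122]
tcp_rot: [0.997, -0.075, 0.001, 0.0]
force: [0.8, 0.4, 5.4]
grip_width: 0.0127
finger_force: 98.4
```

{"api": "move_arm", "payload": {
  "motion": [
    {"wx":0,"wy":0,"wz":0,"x":0,"y":0,"z":0,"claw":15},
    {"wx":0,"wy":0,"wz":0,"x":0,"y":0,"z":0,"claw":22},
    {"wx":0,"wy":0,"wz":0,"x":0,"y":0,"z":0,"claw":32},
    {"wx":0,"wy":0,"wz":0,"x":0,"y":0,"z":0,"claw":40},
    {"wx":0,"wy":0,"wz":0,"x":0,"y":0,"z":0,"claw":40},
    {"wx":0,"wy":0,"wz":0,"x":0,"y":0,"z":0,"claw":40}
  ]
}}

```text
t: 19.95
eef_pos: [0.6418, -0.2301, 0.011]
tcp_rot: [0.997, -0.075, -0.0, -0.0]
force: [0.2, 0.1, 0.1]
grip_width: 0.0397
finger_force: 0.0
```

{"api": "move_arm", "payload": {
  "motion": [
    {"wx":0,"wy":0,"wz":0,"x":0,"y":0,"z":-10,"claw":40},
    {"wx":0,"wy":0,"wz":0,"x":0,"y":0,"z":-30,"claw":40},
    {"wx":0,"wy":0,"wz":0,"x":0,"y":0,"z":-40,"claw":40},
    {"wx":0,"wy":0,"wz":0,"x":0,"y":0,"z":-45,"claw":40},
    {"wx":0,"wy":0,"wz":0,"x":0,"y":0,"z":-45,"claw":40},
    {"wx":0,"wy":0,"wz":0,"x":0,"y":0,"z":-40,"claw":40},
    {"wx":0,"wy":0,"wz":0,"x":0,"y":0,"z":0,"claw":40},
    {"wx":0,"wy":0,"wz":0,"x":0,"y":0,"z":0,"claw":40}
  ]
}}

```text
t: 20.75
eef_pos: [0.6429, -0.2306, 0.2242]
tcp_rot: [0.997, -0.074, 0.002, 0.001]
force: [0.3, 0.1, -0.6]
grip_width: 0.0399
finger_force: 0.0
```

```bash
python3 - <<'E'
from h import *
im=manip.snapshot("scene");cv2.imwrite("pics/m_raw.png",im[:,:,::-1])
c=np.array([.588,-.2226,.038]);uv=proj("scene",c);print("expected dial",uv)
x,y=uv.astype(int);w=im[y-14:y+14,x-18:x+18].astype(int);m=(w.min(2)>150).astype(np.uint8)
n,l,st,ce=cv2.connectedComponentsWithStats(m)
for k in range(1,n):
    if st[k,4]>15: p=ce[k]+[x-18,y-14];print(st[k],p,[onz("scene",p,z) for z in(.038,.041,.045)])
for z in(.038,.045): print(z,proj("scene",[.588,-.2226,z]))
# predicted vs seen dial ellipse extents for white dial r~.0245
P=np.array([proj("scene",[.588+.025*np.cos(t),-.2226+.025*np.sin(t),.038]) for t in np.linspace(0,6.28,60)]);print(np.ptp(P,axis=0),P.min(0)-[x-18,y-14])
print(manip.read_state()["force"])
E
```

```text
expected dial [235.1398 290.0128]
[  6   5  24  19 339] [234.4543 289.8024] [array([ 0.5865, -0.2229,  0.038 ]), array([ 0.5882, -0.2247,  0.041 ]), array([ 0.5905, -0.2269,  0.045 ])]
[28 23  8  5 30] [248.2667 301.3667] [array([ 0.6281, -0.2308,  0.038 ]), array([ 0.6296, -0.2325,  0.041 ]), array([ 0.6317, -0.2347,  0.045 ])]
0.038 [235.1398 290.0128]
0.045 [234.8178 287.8489]
[24.3703 19.3888] [5.9381 4.5167]
[ 0.1629  0.0877 -0.4546]
```

The dial centre is within about 1.5 mm of the pocket centre at seated height, and its ellipse is flat. Handing in.

```bash
python3 -c "
from rig import manip
print(manip.finish_job())"
```

```text
the job is handed in; nothing more can be done
None
```

The job is handed in, with no verdict returned: the gauge came off the coupler, was laid face up on the mat, then picked up by its plug and lowered into the large pocket. The last camera check put it flat at seated height, about 1.5 mm off centre. The sleeve was last seen fully forward, right after I let it go.

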